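# Tip spare-tube cartons into the tote and roll it to the free bay

### The job

Set all the orange cartons on the steel tip pan of the counting scale and let go of them; then, with the pale empty tote standing under the pan's lip, tip the pan to 45 degrees (never steeper than 55) and hold it there until they have slid into the tote, then put the pan back level. Then roll the tote, with all the orange cartons in it, along the rollers (do not lift it) fully home into the free bay, the one marked green without a tote. Leave the filled tote and the other things on the table where they are.

Things in the scene. Friction and masses are not known exactly. Their poses are not given: they have to be found in the camera images.
- box1: orange carton holding a spare inner tube, 65 x 42 x 50 mm (its own x, y, z), about 0.13 kg, white band, black dot on top; origin: its centre; stands on the work surface at the start; may be absent
- box2: orange carton holding a spare inner tube, 65 x 42 x 50 mm (its own x, y, z), about 0.13 kg, white band, black dot on top; origin: its centre; stands on the work surface at the start; may be absent
- box3: orange carton holding a spare inner tube, 65 x 42 x 50 mm (its own x, y, z), about 0.13 kg, white band, black dot on top; origin: its centre; stands on the work surface at the start; may be absent
- box4: orange carton holding a spare inner tube, 65 x 42 x 50 mm (its own x, y, z), about 0.13 kg, white band, black dot on top; origin: its centre; stands on the work surface at the start; may be absent
- tote: open pale grey tote on the rollers, 160 (x, across the line) x 180 (y, along it) x 100 mm high, walls and floor 5 mm, about 0.5 kg, empty, blue plates on its ends; origin: centre of its underside, 55 mm above the work surface. Rolls along y between rails (8 mm play each side, tops 67 mm above the work surface); a push of 2 to 5 N moves it; it stops when the push ends
- parked: an identical pale grey tote, already filled with blue cartons, standing in the taken bay; origin as for the tote; leave it alone
- bay_free: the free bay, at one end of the roller line, marked by a green panel with a green lamp beyond the far rail (lamp top 210 mm high); origin: on the work surface under the centre of the bay. A tote pushed against the end stop has its centre within 5 mm of this point (seen from above)
- bay_taken: the taken bay at the other end of the line, 620 mm from the free one, the same with red panel and lamp
- line: passive roller line along y, 830 mm long, 200 mm wide: steel rollers (tops 55 mm high) between two aluminium rails, 100 mm high end stops; origin: on the work surface under its centre
- pan (a joint): tip pan of the white counting scale on the robot's side of the line: angle in rad, 0 = level (on its stop), grows as its robot-side edge is lifted and it tips towards the line, at most 1.25. Stiff hinge: the empty pan stays about where it is left and must be pushed back down; moving the bar takes 3 to 15 N. Cartons start to slide between 25 and 36 degrees
- pan_lip (a point): middle of the pan's open front edge, on its floor; turns with the pan (x out towards the line, y along the edge, z up when level). Steel floor x -161 to 0, 146 mm wide, 168 mm above the work surface; 12 mm walls at back and sides, none in front. The lip reaches about 12 mm inside the robot-side wall of a tote on the line, 13 mm above its rim
- pan_hinge (a point): the pan's hinge axis, parallel to y, at the height of the pan's floor and 4 mm behind the lip; does not move with the pan
- pan_bar (a point): grip point on the black round bar, 12 mm thick, that sticks out of the pan's +y side along y (free length about 70 mm, red ball at its end 34 mm beyond this point); at 0 rad it is 125 mm robot-side of the hinge axis, 12 mm above it and 115 mm to +y of the pan's middle; turns with the pan
- tealbox: teal carton of the same size as the orange ones: not wanted; bystander, origin at its centre
- tape: black ring of tape, 100 mm across, 25 mm high, beyond the line; bystander
- spanner: open-ended spanner 150 mm long lying along the line, about 10 mm thick; bystander, origin near its middle
- bidon: blue drinking bottle, 72 mm across, 190 mm high; bystander
- lube: yellow bottle, 48 mm across, 120 mm high; bystander
- mug: blue mug 80 mm across, 90 mm high, beyond the line; bystander
- sealbox: grey case 80 x 120 x 50 mm beyond the line; bystander

How it is judged:
By the outcome, as a careful person would: the job done as asked, in the order asked, and still so for the second after the job is handed in, with the robot touching nothing.
Of box1, box2, box3, box4 only 2 to 4 are there at a start; the rules pass over those that are not, and their reading is None.
At some moment in a run one of box1, box2, box3, box4 may be knocked a few centimetres aside while the robot is not near it.
Once in a run the grip may slacken for a moment while it holds something.
It also fails if it takes over 210 s, if anything falls off the work surface, if the arm or the gripper's body presses on something with over 40 N, if the wrist force passes 120 N, or if a joint passes its speed limit or range.

### The arm

A 6-joint arm with a two-finger parallel gripper is mounted at the origin on the work surface. World frame = base frame: x ahead of the robot, y to its left, z up, the work surface at z = 0. Lengths are in m, angles in degrees, forces in N, time in s.
With the tool pointing down it reaches from about 0.375 to 0.9 m from the base axis. Payload 3.1 kg.
Tool frame: the origin (TCP) lies on the centre line of the jaws, within the pads' length; the fingertips stand 19 mm ahead of it and the grasp point (between the pads) is the TCP; z points along the fingers, y is the direction in which the jaws open and shut (so a half turn about z gives the same grasp; the last joint's range is limited). The gripper opens to 87 mm and grips with 3 to 60 N. Pads are 19 mm wide; open, the fingers measure 117 mm over their backs; the gripper's body (75 mm by 190 mm) begins 51 mm behind the grasp point.
Start: joints at [-84.826, 30.224, 82.088, -0, 67.689, -10.227], TCP at [0.166, -0.603, 0.242] pointing down, gripper open.
Joint ranges: [-176.69, 176.69], [-43.24, 126.21], [12.49, 139.97], [-82, 262], [0, 151.66], [-163.58, 163.58]. Speed limits (degrees/s): [159.86, 159.86, 180, 180, 180, 180].

### API

Orientations are given as a 3x3 rotation matrix whose columns are the frame's x, y, z axes.
In Python, from rig import bot gives the robot as it stands.
- The arm moves only by the tool carry_out, never from a script. Its argument "targets" is a list of rows, each a list of 6 numbers: the shift along the tool's x, y, z each as a share of 200 mm, from -1 to 1, then the turn, a rotation vector about the tool's x, y, z each as a share of pi/2 rad, from -1 to 1. In form: [[dx, dy, dz, ax, ay, az], ...]. A call has 1 to 20 rows; each row is the pose to reach, as a shift and turn from the pose measured when the call began, along the tool's axes at that moment; what a row does not reach only later rows make up. A row lasts 1/8 s, in which the tool goes at most 62.5 mm and 10.7 degrees, less where a joint would pass 70% of its speed; a pose out of reach is approached as far as the arm can. A call with a number of a shift or a turn outside -1 to 1 is refused whole. A call with a gripper value outside its range is refused whole. "jaw" is the gripper's target within -1 to 1 (fully open at 1, half-way at 0, shut at -1), set as the call begins (left out, the last holds). The fingers move at their own pace and stop on an object; the grip force is fixed at half the most. Time passes only in rows, so rows that repeat a pose let the fingers close. It gives the time, the measured TCP pose, the force and the opening at its end, in the units of the state.
- bot.read_state(): the state, without advancing time (a new reading comes with each control period).
- bot.capture(name): name is "scene" or "top"; returns the picture (480x640x3 uint8, blue, green, red); there is no depth.
- bot.camera_info(name): a dict with "camera_matrix" (3x3 intrinsics, pixels), "view" (4x4, takes a point from world to camera coordinates). Camera axes: x right, y down, z forward; pixel columns grow to the right and rows downward; lengths in m; the calibration is good to about 2 mm. A picture is of the moment at which its call begins. camera_info takes no time and is no camera call.
- bot.hand_in(): hands the job in, once; it reports no verdict.
The state is a dict: "time_s": time; "joint_positions": joint angles; "qvel": joint speeds; "tau": joint torques, N m; "position": TCP position; "tcp_rot": TCP orientation; "force": force on the tool from outside, world axes, zero at the start; "moment": the same for the moment, N m; "opening": opening from 0.0 (shut) to 1.0 (fully open).
Only numpy, scipy, OpenCV 4.12 (cv2) and the standard library are available. Lean on these libraries where they do the work, as an engineer would, in place of code of your own. Each camera call takes 0.05 s, during which the arm holds its last target.

## Working session

There is one attempt and no reset: what is moved stays moved. The work goes in short steps, Python scripts to look and compute and a tool call to move; the robot and the scene stay as the last step left them, time stands still between calls to the robot, and variables do not carry over. Pictures are saved under pics/ and viewed, and the job is handed in when it is done.

Besides the shell and the picture viewer there is one more tool, called after "Emit:" as name([rows], argument=value, ...), one row to a line, values as JSON. carry_out: Moves the arm, as the interface text tells. Shift numbers are shares of 200 mm and turn numbers shares of pi/2 rad, none past 1 either way. Its arguments: {"type":"object","properties":{"targets":{"type":"array"},"jaw":{"type":"number"}},"required":["targets"]}

```bash
ls; mkdir -p pics
python3 - <<'E'
from rig import bot
import cv2, numpy as np
np.set_printoptions(precision=4,suppress=True)
for n in ("scene","top"):
    im=bot.capture(n); cv2.imwrite(f"pics/{n}0.png",im)
    c=bot.camera_info(n); print(n,np.array(c["camera_matrix"]),np.array(c["view"]))
s=bot.read_state()
for k in s: print(k,np.array(s[k]))
E
```

```text
pics
scene [[465.0225   0.     323.3737]
 [  0.     465.0225 238.9045]
 [  0.       0.       1.    ]] [[-0.3096  0.9508 -0.009   0.1797]
 [ 0.8238  0.2635 -0.502  -0.3757]
 [-0.475  -0.1628 -0.8648  1.5053]
 [ 0.      0.      0.      1.    ]]
top [[617.684    0.     316.1405]
 [  0.     617.684  234.1745]
 [  0.       0.       1.    ]] [[ 0.0086 -0.9998  0.0152 -0.0256]
 [-0.9983 -0.0094 -0.0581  0.5629]
 [ 0.0582 -0.0147 -0.9982  1.6156]
 [ 0.      0.      0.      1.    ]]
time_s 0.1
joint_positions [-84.8258  30.2727  82.1502  -0.0007  67.6904 -10.2263]
qvel [ 0.0231 -0.1629 -0.0775  0.0886  0.0659 -0.0661]
tau [  0.     -44.0986 -17.7151   0.0634   0.0534  -0.    ]
position [ 0.166  -0.6019  0.2407]
tcp_rot [[ 0.9641  0.2656 -0.0002]
 [ 0.2656 -0.9641  0.002 ]
 [ 0.0003 -0.0019 -1.    ]]
force [ 0.2696 -0.7621  0.7652]
moment [-0.0599 -0.0284 -0.0457]
opening 0.9989414701379923
```

View pics/scene0.png

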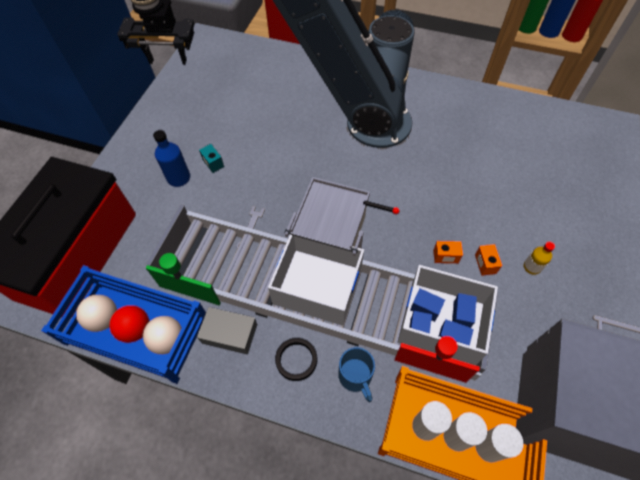

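View pics/top0.png

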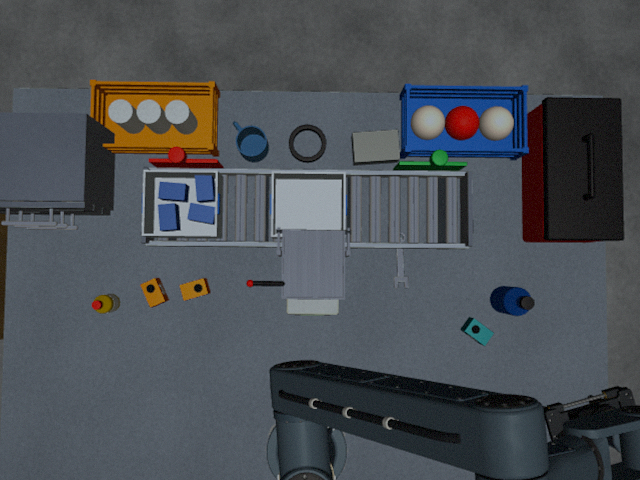

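The scene picture shows two orange cartons, at about (448,251) and (488,259). The tote is mid-line under the pan, the green free bay is at the left (-y), and the bar with its red ball is at (397,210). The top picture shows the same two cartons at (195,289) and (153,291), and no others are visible.

```bash
cat > h.py <<'E'
from rig import bot
import cv2, numpy as np
np.set_printoptions(precision=4,suppress=True)
def cam(n):
    c=bot.camera_info(n); return np.array(c["camera_matrix"]),np.array(c["view"])
def ray(n,px):
    K,V=cam(n); R,t=V[:3,:3],V[:3,3]
    d=R.T@np.linalg.inv(K)@np.array([px[0],px[1],1.]); return -R.T@t,d/np.linalg.norm(d)
def onz(n,px,z):
    o,d=ray(n,px); return o+d*(z-o[2])/d[2]
def tri(pa,pb):
    o1,d1=ray("scene",pa);o2,d2=ray("top",pb)
    s=np.linalg.lstsq(np.c_[d1,-d2],o2-o1,rcond=None)[0]
    a,b=o1+s[0]*d1,o2+s[1]*d2
    return (a+b)/2,np.linalg.norm(a-b)
def proj(n,P):
    K,V=cam(n); p=V[:3,:3]@np.array(P)+V[:3,3]; q=K@p; return q[:2]/q[2]
def cartons(n,im,lo=(5,130,90),hi=(18,255,255),amin=80,amax=1500):
    hsv=cv2.cvtColor(im,cv2.COLOR_BGR2HSV); m=cv2.inRange(hsv,lo,hi)
    m=cv2.morphologyEx(m,cv2.MORPH_CLOSE,np.ones((5,5)))
    out=[]
    for c in cv2.findContours(m,cv2.RETR_EXTERNAL,cv2.CHAIN_APPROX_NONE)[0]:
        if amin<cv2.contourArea(c)<amax: out.append((cv2.minAreaRect(c),c))
    return out
def move(p,R=None):
    """rows numbers from present pose to world p, R"""
    s=bot.read_state(); R0=np.array(s["tcp_rot"]);p0=np.array(s["position"])
    d=R0.T@(np.array(p)-p0)/0.2
    if R is None: a=np.zeros(3)
    else: a=cv2.Rodrigues(R0.T@R)[0].ravel()/(np.pi/2)
    return np.r_[d,a]
E
python3 - <<'E'
from h import *
for n in ("scene","top"):
    im=cv2.imread(f"pics/{n}0.png")
    for r,c in cartons(n,im):
        print(n,r,cv2.contourArea(c))
        if n=="top":
            P=np.array([onz(n,p,0.05) for p in cv2.boxPoints(r)]); print(P[:,:2],onz(n,r[0],.05), [np.linalg.norm(P[i]-P[i-1]) for i in (1,2)])
im=cv2.imread("pics/top0.png"); cv2.imwrite("pics/t1.png",cv2.resize(im[150:350,100:500],None,fx=2,fy=2,interpolation=cv2.INTER_CUBIC))
im=cv2.imread("pics/scene0.png"); cv2.imwrite("pics/s1.png",cv2.resize(im[160:360,140:540],None,fx=2,fy=2,interpolation=cv2.INTER_CUBIC))
E
```

```text
scene ((488.3730773925781, 259.03460693359375), (30.433910369873047, 22.80350685119629), 74.74488067626953) 567.0
scene ((448.0, 251.5), (21.0, 28.0), 90.0) 546.0
scene ((551.98681640625, 32.903770446777344), (73.5311279296875, 31.267620086669922), 10.619654655456543) 845.0
scene ((260.9058532714844, 16.822280883789062), (23.742708206176758, 34.60976028442383), 11.88865852355957) 401.0
top ((152.2525634765625, 292.44329833984375), (25.180583953857422, 16.753211975097656), 66.03751373291016) 382.0
[[0.428  0.4319]
 [0.4457 0.3932]
 [0.3871 0.3657]
 [0.3695 0.4044]] [0.4075 0.3988 0.05  ] [np.float64(0.04257220240565902), np.float64(0.06472873240032978)]
```

View pics/t1.png

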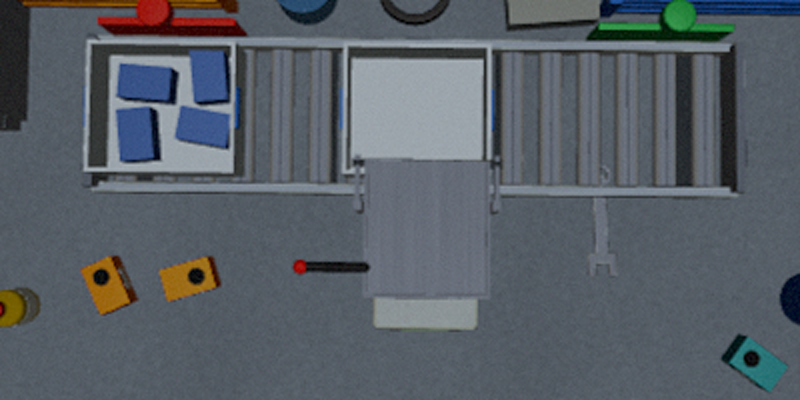

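View pics/s1.png

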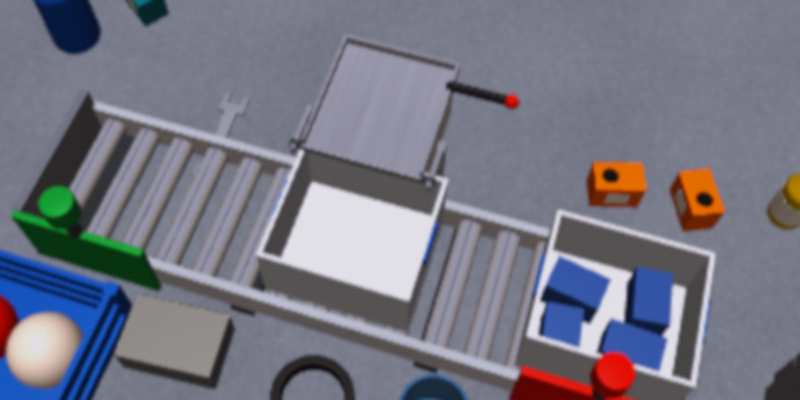

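Run:
```python
from h import *
a=cv2.imread("pics/top0.png")[220:300,360:440]; b=cv2.imread("pics/scene0.png")[190:270,210:290]
f=lambda x: cv2.convertScaleAbs(cv2.resize(x,(400,400),interpolation=cv2.INTER_CUBIC),alpha=1.5)
cv2.imwrite("pics/z1.png",np.hstack([f(a),f(b)]))
for p in [(400,288),(402,236)]: print(onz("top",p,0.0),onz("top",p,.06))
for p in [(259,207),(240,243)]: print(onz("scene",p,0.0),onz("scene",p,.06))
```

```text
[ 0.4227 -0.2452  0.    ] [ 0.4243 -0.2362  0.06  ]
[ 0.5613 -0.2505  0.    ] [ 0.5579 -0.2412  0.06  ]
[ 0.423 -0.247  0.   ] [ 0.4584 -0.2243  0.06  ]
[ 0.5504 -0.252   0.    ] [ 0.5789 -0.2291  0.06  ]
```

View pics/z1.png

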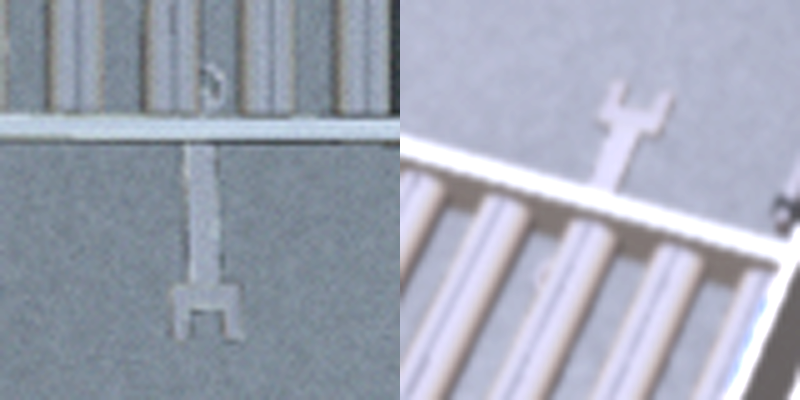

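Run:
```python
from h import *
im=cv2.imread("pics/top0.png"); hsv=cv2.cvtColor(im,cv2.COLOR_BGR2HSV)
for r,c in cartons("top",im,lo=(5,110,80),hi=(24,255,255)):
    if r[0][1]<240 or r[0][1]>320: continue
    P=np.array([onz("top",p,0.05) for p in cv2.boxPoints(r)]); print(r);print(P[:,:2].round(4).tolist(),onz("top",r[0],.05), [np.linalg.norm(P[i]-P[i-1]) for i in (1,2)])
def blob(n,lo,hi,roi):
    im=cv2.imread(f"pics/{n}0.png"); h=cv2.cvtColor(im,cv2.COLOR_BGR2HSV); m=cv2.inRange(h,lo,hi); x0,y0,x1,y1=roi; k=np.zeros_like(m);k[y0:y1,x0:x1]=m[y0:y1,x0:x1]
    M=cv2.moments(k,True); return M["m10"]/M["m00"],M["m01"]/M["m00"],M["m00"]
a=blob("scene",(0,150,100),(6,255,255),(385,200,410,220));b=blob("top",(0,150,100),(6,255,255),(240,275,258,292))
print("ball",a,b,tri(a[:2],b[:2]))
g=blob("scene",(45,100,40),(75,255,255),(155,250,185,272)); g2=blob("top",(45,100,40),(75,255,255),(430,148,450,162)); print("lamp",g,g2,tri(g[:2],g2[:2]))
print("dots tops", [tri(p,q) for p,q in [((445.0,248.),(198,287.5))]])
for p,z in [((281.5,230),.168),((345,230),.168),((281.5,299),.18),((345,299),.18),((272,236),.155),((346,173),.155),((272,173),.155),((142,247),.067),((469,247),.067),((142,170),.067),((469,170),.067)]: print(p,onz("top",p,z))
for n,p,q in [("lipL",(296,146+0),None)]: pass
print("pan corners tri", tri((290,238-4),(345,230)) )
```

```text
((102.5, 303.5), (17.0, 17.0), 90.0)
[[0.3998, 0.5472], [0.4002, 0.5039], [0.3569, 0.5027], [0.3566, 0.5459]] [0.3784 0.5249 0.05  ] [np.float64(0.04329851687424429), np.float64(0.04329420052063805)]
((193.3646240234375, 289.039794921875), (16.309213638305664, 25.733570098876953), 73.61045837402344)
[[0.4275, 0.3316], [0.4466, 0.2688], [0.4067, 0.2562], [0.3876, 0.319]] [0.4171 0.2939 0.05  ] [np.float64(0.06569814072660718), np.float64(0.041889095366270994)]
((152.35345458984375, 292.49139404296875), (25.342145919799805, 16.807226181030273), 66.80140686035156)
[[0.4285, 0.4316], [0.4457, 0.3925], [0.3864, 0.3656], [0.3692, 0.4046]] [0.4074 0.3986 0.05  ] [np.float64(0.04271635927116447), np.float64(0.06513382895436004)]
ball (395.3333333333333, 210.125, 24.0) (249.57575757575756, 282.72727272727275, 33.0) (array([0.4372, 0.1378, 0.1795]), np.float64(0.0007746253906275488))
lamp (167.81967213114754, 263.05464480874315, 366.0) (439.23837209302326, 156.11046511627907, 172.0) (array([ 0.7408, -0.3085,  0.1987]), np.float64(0.0005871823123431678))
dots tops [(array([0.4209, 0.2838, 0.0437]), np.float64(0.0011893107041224319))]
(281.5, 230) [0.5635 0.0647 0.168 ]
(345, 230) [ 0.5649 -0.0875  0.168 ]
(281.5, 299) [0.3995 0.0623 0.18  ]
(345, 299) [ 0.4007 -0.0877  0.18  ]
(272, 236) [0.5496 0.088  0.155 ]
(346, 173) [ 0.7048 -0.0899  0.155 ]
(272, 173) [0.7029 0.09   0.155 ]
(142, 247) [0.5232 0.4234 0.067 ]
(469, 247) [ 0.5309 -0.4126  0.067 ]
(142, 170) [0.7208 0.4283 0.067 ]
(469, 170) [ 0.7301 -0.4137  0.067 ]
pan corners tri (array([ 0.5655, -0.0879,  0.157 ]), np.float64(0.0006913735880754256))
```

The measurements match the data given: ball height 0.1795 (0.180 expected), cartons 65x42, and the pan's middle at y -0.011 by two routes. The spanner lies flat on the table under the rail, so it won't block the tote. I'm now moving toward the first carton.

```bash
cat >> h.py <<'E'
def down(deg):
    """tool pointing down, tool y at deg in world xy"""
    a=np.radians(deg); y=np.array([np.cos(a),np.sin(a),0]); z=np.array([0,0,-1.]); return np.c_[np.cross(y,z),y,z]
E
python3 -c "
from h import *
print('bidon',onz('top',(513,300),.15))
print(move((.32,-.48,.40),down(-74.6)))
"
```

```text
bidon [ 0.4001 -0.4969  0.15  ]
[ 0.9047 -0.3846 -0.7956 -0.0012 -0.0002  0.    ]
```

Emit:
carry_out([
  [0, 0, -0.5, 0, 0, 0],
  [0, 0, -0.8, 0, 0, 0],
  [0.5, -0.2, -0.8, 0, 0, 0],
  [0.9, -0.4, -0.8, 0, 0, 0.1],
  [0.95, -0.6, -0.8, 0, 0, -0.1],
  [0.95, -0.8, -0.8, 0, 0, -0.2],
  [0.95, -0.95, -0.8, 0, 0, -0.3],
  [0.95, -0.95, -0.8, 0, 0, -0.3],
])

```text
time_s: 1.1
position: [0.2985, -0.3646, 0.4011]
tcp_rot: [[0.734, 0.679, -0.001], [0.679, -0.734, 0.004], [0.002, -0.003, -1.0]]
force: [-0.4, -1.2, -0.6]
opening: 1.0
```

```bash
python3 -c "
from h import *
print(move((.43,-.19,.36),down(0)))
"
```

```text
[ 1.0749 -0.1942  0.2082 -0.0015 -0.0021 -0.5251]
```

Emit:
carry_out([
  [0.4, 0, 0, 0, 0, -0.12],
  [0.7, -0.1, 0.1, 0, 0, -0.24],
  [1, -0.2, 0.2, 0, 0, -0.36],
  [1, -0.2, 0.2, 0, 0, -0.48],
  [1, -0.2, 0.2, 0, 0, -0.525],
  [1, -0.2, 0.2, 0, 0, -0.525],
])

```text
time_s: 1.85
position: [0.4181, -0.1987, 0.3612]
tcp_rot: [[0.0, 1.0, -0.002], [1.0, -0.0, 0.004], [0.004, -0.002, -1.0]]
force: [0.4, -0.1, -0.4]
opening: 1.001
```

Emit:
carry_out([
  [0, 0.9, 0, 0, 0, 0],
])

```text
time_s: 1.98
position: [0.4779, -0.1988, 0.3612]
tcp_rot: [[0.006, 1.0, -0.005], [1.0, -0.006, 0.005], [0.005, -0.005, -1.0]]
force: [0.3, -1.7, -0.4]
opening: 1.0
```

Emit:
carry_out([
  [1, 0, 0, 0, 0, 0],
  [1, 0, 0, 0, 0, 0],
  [1, 0, 0, 0, 0, 0],
  [1, 0, 0, 0, 0, 0],
  [1, 0, 0, 0, 0, 0],
])

```text
time_s: 2.6
position: [0.4791, 0.0011, 0.3624]
tcp_rot: [[0.005, 1.0, -0.005], [1.0, -0.005, 0.004], [0.004, -0.005, -1.0]]
force: [-0.1, -0.3, -0.4]
opening: 1.002
```

Emit:
carry_out([
  [0.6, 0, 0, 0, 0, 0],
  [1, 0, 0, 0, 0, -0.1],
  [1, -0.3, 0, 0, 0, -0.18],
  [1, -0.3, 0, 0, 0, -0.18],
  [1, -0.3, 0, 0, 0, -0.18],
])

```text
time_s: 3.22
position: [0.4198, 0.2011, 0.3636]
tcp_rot: [[-0.274, 0.962, -0.005], [0.962, 0.274, 0.004], [0.005, -0.004, -1.0]]
force: [-0.4, -0.1, -0.1]
opening: 0.998
```

```bash
cat >> h.py <<'E'
def look(tag):
    r={}
    for n in ("scene","top"):
        im=bot.capture(n); cv2.imwrite(f"pics/{n}_{tag}.png",im); r[n]=im
    return r
E
python3 - <<'E'
from h import *
r=look("a")
for q,c in cartons("top",r["top"],lo=(5,110,80),hi=(24,255,255)):
    if 240<q[0][1]<330: print(q,onz("top",q[0],.05))
cv2.imwrite("pics/ab.png",np.hstack([cv2.resize(r[n],(400,300)) for n in ("scene","top")]))
s=bot.read_state(); print(s["position"],s["time_s"])
E
```

```text
((102.5, 303.5), (17.0, 17.0), 90.0) [0.3784 0.5249 0.05  ]
[0.4214 0.2    0.3637] 3.325
```

View pics/ab.png

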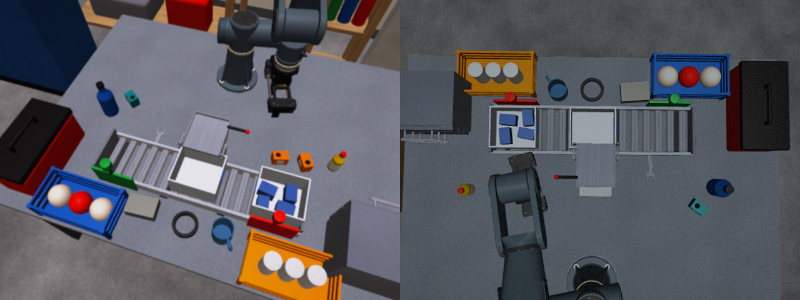

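Still just two orange cartons in the scene view, both where they were, and the spots hidden earlier are empty. Now to grasp carton A.

```bash
python3 -c "
from h import *
for q,c in cartons('scene',cv2.imread('pics/scene_a.png')): print(q)
print(move((.417,.294,.15),down(16.9)))
print(move((.417,.294,.033),down(16.9)))
"
```

```text
((488.3730773925781, 259.03460693359375), (30.433910369873047, 22.80350685119629), 74.74488067626953)
((448.0, 251.5), (21.0, 28.0), 90.0)
((556.8455810546875, 33.934364318847656), (63.62199401855469, 31.465024948120117), 10.491477012634277)
((347.0232238769531, 30.730213165283203), (23.243900299072266, 42.68292236328125), 12.680383682250977)
((260.96826171875, 16.814638137817383), (23.746633529663086, 34.572303771972656), 12.094757080078125)
((155.1930694580078, 27.732208251953125), (56.02776336669922, 29.560773849487305), 35.788970947265625)
[ 0.4535  0.1092  1.0701 -0.0015 -0.0029 -0.0123]
[ 0.4509  0.1106  1.6551 -0.0015 -0.0029 -0.0123]
```

Emit:
carry_out([
  [0.2, 0.05, 0.2, 0, 0, 0],
  [0.45, 0.11, 0.4, 0, 0, -0.01],
  [0.45, 0.11, 0.7, 0, 0, -0.01],
  [0.45, 0.11, 0.95, 0, 0, -0.01],
  [0.45, 0.11, 0.95, 0, 0, -0.01],
  [0.45, 0.11, 0.95, 0, 0, -0.01],
])

```text
time_s: 4.08
position: [0.4198, 0.2928, 0.1753]
tcp_rot: [[-0.285, 0.958, -0.001], [0.958, 0.285, 0.005], [0.005, 0.0, -1.0]]
force: [0.8, -0.2, 0.7]
opening: 1.001
```

```bash
python3 -c "
from h import *
print(move((.417,.294,.033),down(16.9)), bot.read_state()['position'])
for q,c in cartons('scene',bot.capture('scene')): print(q)
"
```

```text
[ 0.0064 -0.0119  0.7114  0.0003 -0.0029 -0.0037] [0.4198 0.2928 0.1753]
((488.3384704589844, 258.9076843261719), (30.6970272064209, 22.80350685119629), 74.74488067626953)
((448.0, 251.5), (21.0, 28.0), 90.0)
((561.8723754882812, 35.612098693847656), (65.229736328125, 33.3333625793457), 15.01835823059082)
((347.3444519042969, 30.802494049072266), (23.902437210083008, 42.68292236328125), 12.680383682250977)
((260.9058532714844, 16.822280883789062), (23.742708206176758, 34.60976028442383), 11.88865852355957)
((155.0909423828125, 27.870906829833984), (56.034706115722656, 30.488380432128906), 35.166439056396484)
```

Emit:
carry_out([
  [0, -0.01, 0.15, 0, 0, 0],
  [0, -0.01, 0.3, 0, 0, 0],
  [0, -0.01, 0.45, 0, 0, 0],
  [0, -0.01, 0.6, 0, 0, 0],
  [0, -0.01, 0.71, 0, 0, 0],
  [0, -0.01, 0.71, 0, 0, 0],
  [0, -0.01, 0.71, 0, 0, 0],
])

```text
time_s: 5.0
position: [0.42, 0.2939, 0.0358]
tcp_rot: [[-0.285, 0.958, 0.005], [0.958, 0.285, 0.007], [0.005, 0.006, -1.0]]
force: [0.7, -0.0, 0.8]
opening: 1.002
```

Emit:
carry_out([
  [0, 0, 0, 0, 0, 0],
  [0, 0, 0, 0, 0, 0],
  [0, 0, 0, 0, 0, 0],
  [0, 0, 0, 0, 0, 0],
  [0, 0, 0, 0, 0, 0],
  [0, 0, 0, 0, 0, 0],
], jaw=-0.4)

```text
time_s: 5.75
position: [0.4197, 0.2938, 0.0358]
tcp_rot: [[-0.285, 0.958, 0.004], [0.958, 0.285, 0.007], [0.005, 0.006, -1.0]]
force: [-0.8, -1.2, 0.9]
opening: 0.478
```

Emit:
carry_out([
  [0, 0, -0.2, 0, 0, 0],
  [0, 0, -0.5, 0, 0, 0],
  [0, 0, -0.8, 0, 0, 0],
  [0, 0, -1, 0, 0, 0],
  [0, 0, -1, 0, 0, 0],
  [0, 0, -1, 0, 0, 0],
])

```text
time_s: 6.5
position: [0.4178, 0.292, 0.2346]
tcp_rot: [[-0.285, 0.958, 0.001], [0.958, 0.285, 0.006], [0.005, 0.003, -1.0]]
force: [-0.3, -0.7, -2.5]
opening: 0.479
```

```bash
python3 -c "
from h import *
print(move((.451,-.005,.27),down(0)), bot.read_state()['position'],bot.read_state()['opening'])
"
```

```text
[-1.4698 -0.2638 -0.1851  0.0014 -0.0033  0.1842] [0.4178 0.292  0.2346] 0.4786439421477398
```

Emit:
carry_out([
  [-0.1, 0, -0.19, 0, 0, 0.03],
  [-0.35, -0.1, -0.19, 0, 0, 0.07],
  [-0.6, -0.15, -0.19, 0, 0, 0.11],
  [-0.8, -0.2, -0.19, 0, 0, 0.15],
  [-0.97, -0.26, -0.19, 0, 0, 0.184],
  [-0.97, -0.26, -0.19, 0, 0, 0.184],
])

```text
time_s: 7.25
position: [0.4219, 0.0892, 0.2693]
tcp_rot: [[0.004, 1.0, -0.004], [1.0, -0.004, 0.005], [0.005, -0.004, -1.0]]
force: [0.3, 0.7, -2.5]
opening: 0.479
```

```bash
python3 -c "
from h import *
print(move((.451,-.005,.27),down(0)),move((.451,-.005,.206),down(0)), bot.read_state()['opening'])
"
```

```text
[-0.4703  0.1471 -0.0066 -0.0026 -0.0035 -0.0025] [-0.4721  0.1484  0.3134 -0.0026 -0.0035 -0.0025] 0.4790240048372695
```

Emit:
carry_out([
  [-0.15, 0.05, 0, 0, 0, 0],
  [-0.3, 0.1, 0, 0, 0, 0],
  [-0.47, 0.147, 0, 0, 0, 0],
  [-0.47, 0.147, 0, 0, 0, 0],
  [-0.47, 0.147, 0.1, 0, 0, 0],
  [-0.47, 0.147, 0.2, 0, 0, 0],
  [-0.47, 0.147, 0.27, 0, 0, 0],
  [-0.47, 0.147, 0.3, 0, 0, 0],
  [-0.47, 0.147, 0.3, 0, 0, 0],
  [-0.47, 0.147, 0.3, 0, 0, 0],
])

```text
time_s: 8.5
position: [0.451, -0.0043, 0.209]
tcp_rot: [[0.003, 1.0, -0.003], [1.0, -0.003, 0.005], [0.005, -0.003, -1.0]]
force: [0.7, -0.2, -2.3]
opening: 0.479
```

Emit:
carry_out([
  [0, 0, 0.01, 0, 0, 0],
  [0, 0, 0.02, 0, 0, 0],
  [0, 0, 0.03, 0, 0, 0],
  [0, 0, 0.03, 0, 0, 0],
])

```text
time_s: 9.0
position: [0.4511, -0.0043, 0.2038]
tcp_rot: [[0.004, 1.0, -0.003], [1.0, -0.004, 0.005], [0.005, -0.003, -1.0]]
force: [-1.5, 0.3, 5.7]
opening: 0.478
```

Emit:
carry_out([
  [0, 0, 0, 0, 0, 0],
  [0, 0, 0, 0, 0, 0],
  [0, 0, 0, 0, 0, 0],
  [0, 0, -0.2, 0, 0, 0],
  [0, 0, -0.4, 0, 0, 0],
  [0, 0, -0.6, 0, 0, 0],
  [0.3, -0.1, -0.7, 0, 0, 0],
  [0.6, -0.2, -0.7, 0, 0, 0],
  [0.9, -0.3, -0.7, 0, 0, 0],
  [1, -0.3, -0.7, 0, 0, 0],
  [1, -0.3, -0.7, 0, 0, 0],
], jaw=0.35)

```text
time_s: 10.38
position: [0.3915, 0.1965, 0.345]
tcp_rot: [[-0.0, 1.0, -0.003], [1.0, 0.0, 0.005], [0.005, -0.003, -1.0]]
force: [0.0, 0.3, 0.4]
opening: 0.676
```

Run:
```python
from h import *
r=look("b")
for n in r:
  for q,c in cartons(n,r[n],lo=(5,110,80),hi=(24,255,255)):
    if 200<q[0][1]<330: print(n,q,onz(n,q[0],.05))
cv2.imwrite("pics/bb.png",np.hstack([cv2.resize(r["scene"][140:380,180:580],(400,240)),cv2.resize(r["top"][140:380,100:500],(400,240))]))
s=bot.read_state(); print(s["position"],s["opening"]); print(move((.407,.3987,.2),down(-65.6)))
```

```text
scene ((541.1981201171875, 255.94342041015625), (19.32858657836914, 18.163043975830078), 29.054607391357422) [0.3723 0.5239 0.05  ]
scene ((488.1835021972656, 258.9449768066406), (30.842010498046875, 22.796266555786133), 73.3007583618164) [0.4227 0.3953 0.05  ]
top ((102.5, 303.5), (17.0, 17.0), 90.0) [0.3784 0.5249 0.05  ]
top ((151.5, 290.5), (21.009031295776367, 16.807226181030273), 66.80140686035156) [0.4125 0.4009 0.05  ]
top ((309.5, 278.5), (17.0, 27.0), 90.0) [ 0.4466 -0.0039  0.05  ]
[0.3921 0.1948 0.3448] 0.6754110785853911
[ 1.0164  0.074   0.7284 -0.0034 -0.0014  0.7271]
```

View pics/bb.png

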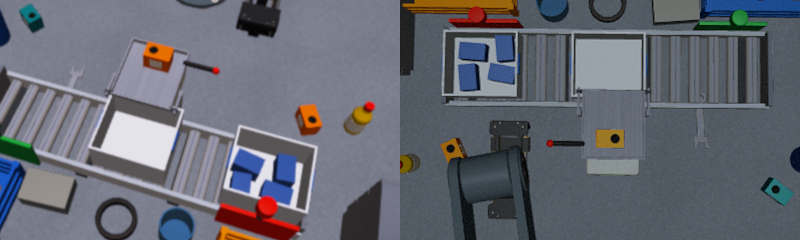

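Carton A stands on the pan, at (157,55) in the left view and (610,138) in the right. B hasn't moved in the scene view. Next I'm fetching B.

Emit:
carry_out([
  [0.2, 0, 0, 0, 0, 0.1],
  [0.4, 0.03, 0, 0, 0, 0.21],
  [0.6, 0.07, 0.1, 0, 0, 0.32],
  [0.8, 0.07, 0.2, 0, 0, 0.43],
  [1, 0.07, 0.3, 0, 0, 0.54],
  [1, 0.07, 0.4, 0, 0, 0.65],
  [1, 0.07, 0.5, 0, 0, 0.727],
  [1, 0.07, 0.6, 0, 0, 0.727],
  [1, 0.07, 0.6, 0, 0, 0.727],
  [1, 0.07, 0.6, 0, 0, 0.727],
], jaw=1)

```text
time_s: 11.72
position: [0.4074, 0.3948, 0.2262]
tcp_rot: [[0.911, 0.412, -0.002], [0.412, -0.911, 0.005], [-0.0, -0.005, -1.0]]
force: [0.6, 0.3, -0.0]
opening: 1.003
```

Run:
```python
from h import *
for q,c in cartons('scene',bot.capture('scene')): 
    if q[0][1]>150: print(q)
s=bot.read_state(); print(s["position"],s["joint_positions"]); print(move((.407,.3987,.034),down(-65.6)))
```

```text
((488.3730773925781, 259.03460693359375), (30.433910369873047, 22.80350685119629), 74.74488067626953)
((337.20745849609375, 196.22198486328125), (29.11587905883789, 24.928861618041992), 14.931416511535645)
[0.4074 0.3951 0.2265] [32.6801 26.782  91.5095  0.3541 61.6235 98.1739]
[ 0.0051 -0.012   0.9628 -0.0036 -0.0004 -0.0007]
```

Emit:
carry_out([
  [0, -0.01, 0.2, 0, 0, 0],
  [0, -0.01, 0.4, 0, 0, 0],
  [0, -0.01, 0.55, 0, 0, 0],
  [0, -0.01, 0.7, 0, 0, 0],
  [0, -0.01, 0.85, 0, 0, 0],
  [0, -0.01, 0.95, 0, 0, 0],
  [0, -0.01, 0.95, 0, 0, 0],
  [0, -0.01, 0.95, 0, 0, 0],
])

```text
time_s: 12.78
position: [0.4073, 0.3984, 0.0377]
tcp_rot: [[0.911, 0.412, 0.0], [0.412, -0.911, 0.007], [0.003, -0.006, -1.0]]
force: [0.4, 0.2, 0.4]
opening: 1.003
```

Emit:
carry_out([
  [0, 0, 0, 0, 0, 0],
  [0, 0, 0, 0, 0, 0],
  [0, 0, 0, 0, 0, 0],
  [0, 0, 0, 0, 0, 0],
  [0, 0, 0, 0, 0, 0],
  [0, 0, 0, 0, 0, 0],
], jaw=-0.4)

```text
time_s: 13.52
position: [0.4072, 0.3984, 0.0377]
tcp_rot: [[0.911, 0.412, 0.0], [0.412, -0.911, 0.007], [0.003, -0.006, -1.0]]
force: [0.6, 0.3, 0.6]
opening: 0.478
```

Emit:
carry_out([
  [0, 0, -0.2, 0, 0, 0],
  [0, 0, -0.5, 0, 0, 0],
  [0, 0, -0.8, 0, 0, 0],
  [0, 0, -1, 0, 0, 0],
  [0, 0, -1, 0, 0, 0],
  [0, 0, -1, 0, 0, 0],
])

```text
time_s: 14.28
position: [0.4062, 0.3964, 0.2364]
tcp_rot: [[0.911, 0.412, -0.002], [0.412, -0.911, 0.005], [0.0, -0.005, -1.0]]
force: [-1.4, 0.2, -1.5]
opening: 0.479
```

Run:
```python
from h import *
s=bot.read_state(); print(s["position"],s["opening"]); print(move((.524,-.005,.28),down(0)))
```

```text
[0.4062 0.3964 0.2364] 0.47916672992819254
[-0.2902  2.0703 -0.2291 -0.003  -0.002  -0.7296]
```

Emit:
carry_out([
  [0, 0.1, -0.2, 0, 0, -0.1],
  [-0.05, 0.35, -0.32, 0, 0, -0.2],
  [-0.1, 0.6, -0.32, 0, 0, -0.3],
  [-0.15, 0.8, -0.32, 0, 0, -0.4],
  [-0.15, 1, -0.32, 0, 0, -0.5],
  [-0.15, 1, -0.32, 0, 0, -0.6],
  [-0.15, 1, -0.32, 0, 0, -0.73],
  [-0.15, 1, -0.32, 0, 0, -0.73],
  [-0.15, 1, -0.32, 0, 0, -0.73],
])

```text
time_s: 15.4
position: [0.4607, 0.2015, 0.298]
tcp_rot: [[0.002, 1.0, -0.005], [1.0, -0.002, 0.004], [0.004, -0.005, -1.0]]
force: [-0.1, 0.9, -0.9]
opening: 0.479
```

Run:
```python
from h import *
s=bot.read_state(); print(s["position"],s["opening"]); print(move((.524,-.005,.28),down(0)))
```

```text
[0.4607 0.2015 0.298 ] 0.4788586024381905
[-1.0322  0.3184  0.084  -0.0032 -0.0028 -0.001 ]
```

Emit:
carry_out([
  [-0.2, 0.15, 0, 0, 0, 0],
  [-0.5, 0.31, 0, 0, 0, 0],
  [-0.8, 0.31, 0, 0, 0, 0],
  [-1, 0.31, 0, 0, 0, 0],
  [-1, 0.31, 0, 0, 0, 0],
  [-1, 0.31, 0, 0, 0, 0],
])

```text
time_s: 16.15
position: [0.5221, 0.0019, 0.2964]
tcp_rot: [[0.003, 1.0, -0.006], [1.0, -0.003, 0.005], [0.005, -0.006, -1.0]]
force: [-0.1, 0.5, -1.1]
opening: 0.479
```

Run:
```python
from h import *
s=bot.read_state(); print(s["position"],s["opening"]); print(move((.525,-.005,.209),down(0)))
```

```text
[0.5221 0.0019 0.2964] 0.478681891897051
[-0.0368  0.0172  0.4368 -0.0038 -0.0034 -0.0018]
```

Emit:
carry_out([
  [-0.03, 0.02, 0.1, 0, 0, 0],
  [-0.03, 0.02, 0.2, 0, 0, 0],
  [-0.03, 0.02, 0.3, 0, 0, 0],
  [-0.03, 0.02, 0.38, 0, 0, 0],
  [-0.03, 0.02, 0.41, 0, 0, 0],
  [-0.03, 0.02, 0.43, 0, 0, 0],
  [-0.03, 0.02, 0.43, 0, 0, 0],
  [-0.03, 0.02, 0.44, 0, 0, 0],
  [-0.03, 0.02, 0.45, 0, 0, 0],
  [-0.03, 0.02, 0.45, 0, 0, 0],
])

```text
time_s: 17.4
position: [0.5255, -0.0037, 0.2064]
tcp_rot: [[0.003, 1.0, -0.006], [1.0, -0.003, 0.005], [0.005, -0.006, -1.0]]
force: [0.3, 0.1, -1.8]
opening: 0.483
```

Emit:
carry_out([
  [0, 0, 0.01, 0, 0, 0],
  [0, 0, 0.02, 0, 0, 0],
  [0, 0, 0.02, 0, 0, 0],
])

```text
time_s: 17.77
position: [0.5257, -0.0038, 0.2055]
tcp_rot: [[0.003, 1.0, -0.004], [1.0, -0.003, 0.005], [0.005, -0.004, -1.0]]
force: [-5.7, 0.5, 18.6]
opening: 0.484
```

Emit:
carry_out([
  [0, 0, -0.01, 0, 0, 0],
  [0, 0, -0.01, 0, 0, 0],
  [0, 0, -0.01, 0, 0, 0],
  [0, 0, -0.01, 0, 0, 0],
  [0, 0, -0.15, 0, 0, 0],
  [0, 0, -0.35, 0, 0, 0],
  [0, 0, -0.6, 0, 0, 0],
  [0.3, -0.1, -0.7, 0, 0, 0],
  [0.6, -0.2, -0.7, 0, 0, 0],
  [0.9, -0.3, -0.7, 0, 0, 0],
  [1, -0.3, -0.7, 0, 0, 0],
  [1, -0.3, -0.7, 0, 0, 0],
], jaw=0.3)

```text
time_s: 19.27
position: [0.4663, 0.1973, 0.3465]
tcp_rot: [[-0.001, 1.0, -0.005], [1.0, 0.001, 0.005], [0.005, -0.005, -1.0]]
force: [0.4, -0.2, 0.3]
opening: 0.65
```

Run:
```python
from h import *
r=look("c")
cv2.imwrite("pics/cc.png",np.hstack([cv2.resize(r["scene"][140:300,230:430],(400,320)),cv2.resize(r["top"][160:320,200:400],(400,320))]))
s=bot.read_state(); print(s["position"],s["opening"]); print(move((.437,.112,.26),down(0)))
```

```text
[0.4669 0.1954 0.3464] 0.6502013274569994
[-0.419  -0.1461  0.4311 -0.0032 -0.0025 -0.0016]
```

View pics/cc.png

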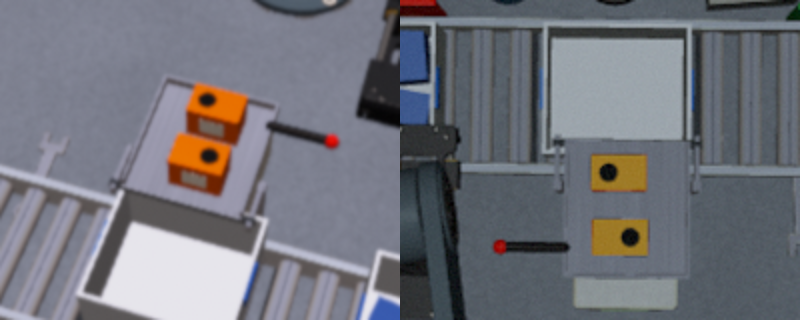

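Both cartons stand upright on the level pan, at (205,110) and (200,165) in the left view. The tote is empty under the lip. Now I'll go for the bar.

Emit:
carry_out([
  [-0.2, -0.1, 0, 0, 0, 0],
  [-0.42, -0.15, 0.1, 0, 0, 0],
  [-0.42, -0.15, 0.25, 0, 0, 0],
  [-0.42, -0.15, 0.4, 0, 0, 0],
  [-0.42, -0.15, 0.4, 0, 0, 0],
  [-0.42, -0.15, 0.4, 0, 0, 0],
])

```text
time_s: 20.12
position: [0.4372, 0.1111, 0.267]
tcp_rot: [[0.004, 1.0, -0.004], [1.0, -0.004, 0.004], [0.004, -0.004, -1.0]]
force: [0.0, 0.7, 0.0]
opening: 0.651
```

Run:
```python
from h import *
s=bot.read_state(); print(s["position"],s["opening"]); print(move((.437,.112,.18),down(0)))
```

```text
[0.4372 0.1111 0.267 ] 0.6505462663291853
[ 0.0029  0.0007  0.4349 -0.0023 -0.0024 -0.0023]
```

Emit:
carry_out([
  [0, 0, 0.12, 0, 0, 0],
  [0, 0, 0.24, 0, 0, 0],
  [0, 0, 0.36, 0, 0, 0],
  [0, 0, 0.44, 0, 0, 0],
  [0, 0, 0.44, 0, 0, 0],
  [0, 0, 0.44, 0, 0, 0],
])

```text
time_s: 20.88
position: [0.4381, 0.1114, 0.1801]
tcp_rot: [[0.004, 1.0, -0.001], [1.0, -0.004, 0.004], [0.004, -0.001, -1.0]]
force: [0.1, -0.7, -0.1]
opening: 0.652
```

Emit:
carry_out([
  [0, 0, 0, 0, 0, 0],
  [0, 0, 0, 0, 0, 0],
  [0, 0, 0, 0, 0, 0],
  [0, 0, 0, 0, 0, 0],
  [0, 0, 0, 0, 0, 0],
  [0, 0, 0, 0, 0, 0],
  [0, 0, 0, 0, 0, 0],
  [0, 0, 0, 0, 0, 0],
], jaw=-1)

```text
time_s: 21.88
position: [0.438, 0.1114, 0.1801]
tcp_rot: [[0.004, 1.0, -0.001], [1.0, -0.004, 0.004], [0.004, -0.001, -1.0]]
force: [0.6, -0.3, 0.7]
opening: 0.128
```

Emit:
carry_out([
  [0, 0.003, -0.027, 0, 0, 0],
  [0, 0.007, -0.054, 0, 0, 0],
  [0, 0.013, -0.081, 0, 0, 0],
  [0, 0.02, -0.108, 0, 0, 0],
  [0, 0.028, -0.134, 0, 0, 0],
  [0, 0.037, -0.16, 0, 0, 0],
  [0, 0.047, -0.185, 0, 0, 0],
  [0, 0.058, -0.21, 0, 0, 0],
  [0, 0.058, -0.21, 0, 0, 0],
  [0, 0.058, -0.21, 0, 0, 0],
])

```text
time_s: 23.12
position: [0.4491, 0.1113, 0.2227]
tcp_rot: [[0.003, 1.0, -0.002], [1.0, -0.003, 0.004], [0.004, -0.002, -1.0]]
force: [-3.8, 2.5, -0.6]
opening: 0.127
```

```bash
cat >> h.py <<'E'
def ang(p):
    v=np.array(p)-np.array([.563,0,.168]); a0=np.arctan2(.012,-.125)
    return np.degrees(a0-np.arctan2(v[2],v[0])), np.hypot(v[0],v[2])
def barpos(deg,y=.111):
    t=np.radians(deg);c,s=np.cos(t),np.sin(t); return np.array([.563-.125*c+.012*s,y,.168+.125*s+.012*c])
def ball(tag="x"):
    r=look(tag); o=[]
    for n,roi in (("scene",(330,120,430,230)),("top",(230,220,270,300))):
        h=cv2.cvtColor(r[n],cv2.COLOR_BGR2HSV); m=cv2.inRange(h,(0,150,90),(6,255,255)); k=np.zeros_like(m); x0,y0,x1,y1=roi; k[y0:y1,x0:x1]=m[y0:y1,x0:x1]
        M=cv2.moments(k,True)
        o.append((M["m10"]/M["m00"],M["m01"]/M["m00"]) if M["m00"]>5 else None)
    return o
E
python3 - <<'E'
from h import *
s=bot.read_state(); print(s["position"],ang(s["position"])); o=ball("d"); print(o)
if None not in o: t=tri(*o); print(t,ang(t[0]))
else: print(proj("scene",(.448,.138,.22)))
im=cv2.imread("pics/scene_d.png"); cv2.imwrite("pics/dd.png",cv2.resize(im[100:300,230:480],(750,600)))
for d in (25,30,33,36,40,43,45): print(d,move(barpos(d),None)[:3])
E
```

```text
[0.4491 0.1113 0.2227] (np.float64(20.159530184315958), np.float64(0.1263040294403913))
[(353.42857142857144, 208.0), None]
[396.6741 204.1445]
25 [-0.0015  0.0284 -0.0457]
30 [-0.0012  0.0581 -0.0917]
33 [-0.0011  0.0779 -0.118 ]
36 [-0.0009  0.0989 -0.1432]
40 [-0.0007  0.129  -0.1751]
43 [-0.0005  0.153  -0.1975]
45 [-0.0004  0.1697 -0.2118]
```

View pics/dd.png

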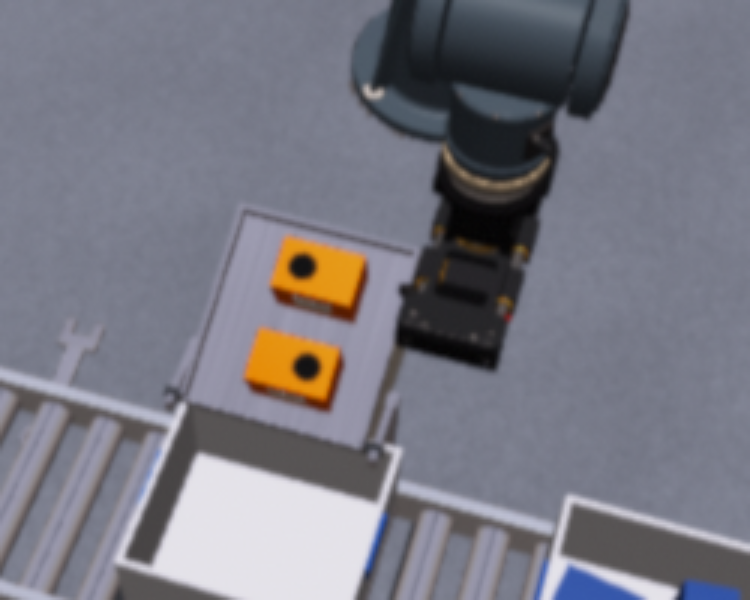

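The pan is at about 20°, with both cartons standing at (318,275) and (293,367). On to 45°.

Emit:
carry_out([
  [0, 0.014, -0.023, 0, 0, 0],
  [0, 0.028, -0.046, 0, 0, 0],
  [0, 0.043, -0.069, 0, 0, 0],
  [0, 0.058, -0.092, 0, 0, 0],
  [0, 0.075, -0.114, 0, 0, 0],
  [0, 0.092, -0.135, 0, 0, 0],
  [0, 0.11, -0.155, 0, 0, 0],
  [0, 0.129, -0.175, 0, 0, 0],
  [0, 0.149, -0.194, 0, 0, 0],
  [0, 0.17, -0.212, 0, 0, 0],
  [0, 0.17, -0.212, 0, 0, 0],
  [0, 0.17, -0.212, 0, 0, 0],
  [0, 0.17, -0.212, 0, 0, 0],
  [0, 0.17, -0.212, 0, 0, 0],
])

```text
time_s: 24.98
position: [0.4794, 0.1114, 0.2655]
tcp_rot: [[0.003, 1.0, -0.01], [1.0, -0.003, 0.004], [0.004, -0.01, -1.0]]
force: [-11.5, 2.2, 4.5]
opening: 0.125
```

Run:
```python
from h import *
s=bot.read_state(); print(s["position"],ang(s["position"])); o=ball("e"); print(o)
im=cv2.imread("pics/scene_e.png"); im2=cv2.imread("pics/top_e.png");cv2.imwrite("pics/ee.png",np.hstack([cv2.resize(im[100:300,230:430],(400,400)),cv2.resize(im2[150:350,200:400],(400,400))]))
for d in (45,46): print(d,move(barpos(d),None)[:3])
```

```text
[0.4794 0.1114 0.2655] (np.float64(43.90259562698579), np.float64(0.12848714124064634))
[None, None]
45 [-0.0019  0.0188  0.0031]
46 [-0.0019  0.0272 -0.0039]
```

View pics/ee.png

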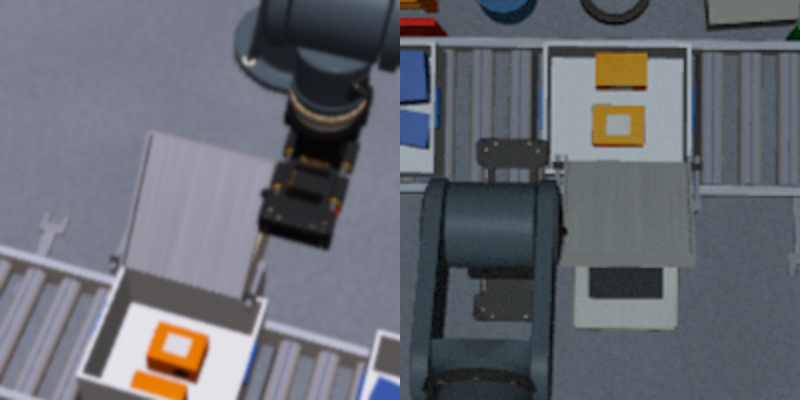

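Emit:
carry_out([
  [0, 0.02, -0.003, 0, 0, 0],
  [0, 0.036, -0.01, 0, 0, 0],
  [0, 0.036, -0.01, 0, 0, 0],
  [0, 0.036, -0.01, 0, 0, 0],
  [0, 0.036, -0.01, 0, 0, 0],
  [0, 0.036, -0.01, 0, 0, 0],
  [0, 0.036, -0.01, 0, 0, 0],
  [0, 0.036, -0.01, 0, 0, 0],
])

```text
time_s: 26.08
position: [0.4821, 0.1114, 0.268]
tcp_rot: [[0.002, 1.0, -0.021], [1.0, -0.002, 0.004], [0.004, -0.021, -1.0]]
force: [-12.0, 0.5, 3.6]
opening: 0.126
```

Run:
```python
from h import *
s=bot.read_state(); print(s["position"],ang(s["position"])); ball("f")
im2=cv2.imread("pics/top_f.png");cv2.imwrite("pics/ff.png",cv2.resize(im2[220:300,260:360],(750,600),interpolation=cv2.INTER_CUBIC))
for d in (0,40,43,46,49,52):
    t=np.radians(d);c,q=np.cos(t),np.sin(t)
    P=[ (.562-.159*c+h*q, y, .168+.159*q+h*c) for h in (0,.012) for y in (.06,-.08)]
    print(d,[proj("top",p).round(1).tolist() for p in P])
```

```text
[0.4821 0.1114 0.268 ] (np.float64(45.55144690505697), np.float64(0.12859400430435605))
0 [[282.7, 297.3], [341.5, 297.8], [282.5, 297.5], [341.7, 298.0]]
40 [[281.1, 282.5], [344.1, 283.0], [281.0, 279.1], [344.4, 279.6]]
43 [[281.0, 280.0], [344.3, 280.6], [280.9, 276.4], [344.6, 276.9]]
46 [[280.9, 277.4], [344.5, 277.9], [280.8, 273.5], [344.8, 274.0]]
49 [[280.9, 274.6], [344.7, 275.2], [280.8, 270.5], [344.9, 271.1]]
52 [[280.8, 271.7], [344.8, 272.3], [280.7, 267.4], [345.1, 267.9]]
```

View pics/ff.png

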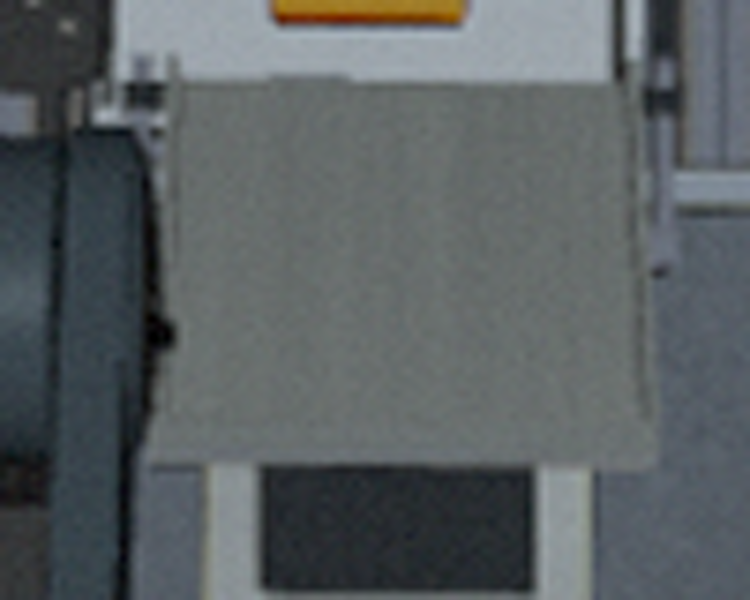

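Run:
```python
from h import *
for d in (40,42,44,46,48,50): print(d,proj("top",barpos(d,.064)).round(1))
im=cv2.imread("pics/scene_f.png");cv2.imwrite("pics/f2.png",cv2.resize(im[150:280,280:430],(690,600),interpolation=cv2.INTER_CUBIC))
for d in (0,40,43,46,49):
    t=np.radians(d);c,q=np.cos(t),np.sin(t)
    print(d,[proj("scene",(.563-.161*c+.012*q,y,.168+.161*q+.012*c)).round(1) for y in (-.084,.062)])
```

```text
40 [279.7 266.8]
42 [279.7 265.4]
44 [279.7 263.9]
46 [279.6 262.4]
48 [279.6 260.8]
50 [279.5 259.2]
0 [array([312.9, 176.6]), array([368.9, 190.9])]
40 [array([305.3, 164.5]), array([367., 180.])]
43 [array([304.4, 164.8]), array([366.5, 180.5])]
46 [array([303.3, 165.4]), array([365.9, 181.1])]
49 [array([302.2, 166.1]), array([365.3, 182. ])]
```

View pics/f2.png

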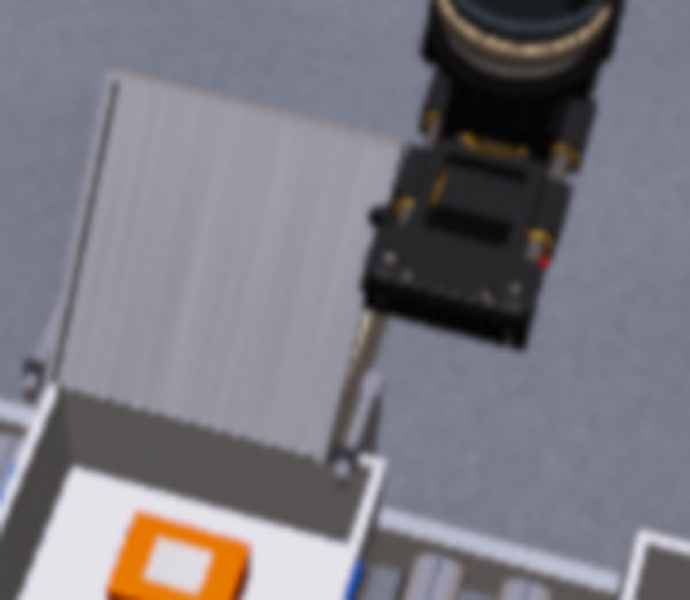

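Emit:
carry_out([
  [0, 0.025, -0.012, 0, 0, 0],
  [0, 0.04, -0.018, 0, 0, 0],
  [0, 0.047, -0.022, 0, 0, 0],
  [0, 0.047, -0.022, 0, 0, 0],
  [0, 0.047, -0.022, 0, 0, 0],
  [0, 0.047, -0.022, 0, 0, 0],
])

```text
time_s: 26.92
position: [0.4879, 0.1114, 0.2729]
tcp_rot: [[0.002, 1.0, -0.029], [1.0, -0.002, 0.003], [0.003, -0.029, -1.0]]
force: [-11.2, 1.3, 4.3]
opening: 0.123
```

Run:
```python
from h import *
s=bot.read_state(); print(s["position"],ang(s["position"])); ball("g")
im2=cv2.imread("pics/top_g.png");cv2.imwrite("pics/gg.png",cv2.resize(im2[220:300,260:360],(750,600),interpolation=cv2.INTER_CUBIC))
```

```text
[0.4879 0.1114 0.2729] (np.float64(48.92272507335453), np.float64(0.12901124314264573))
```

View pics/gg.png

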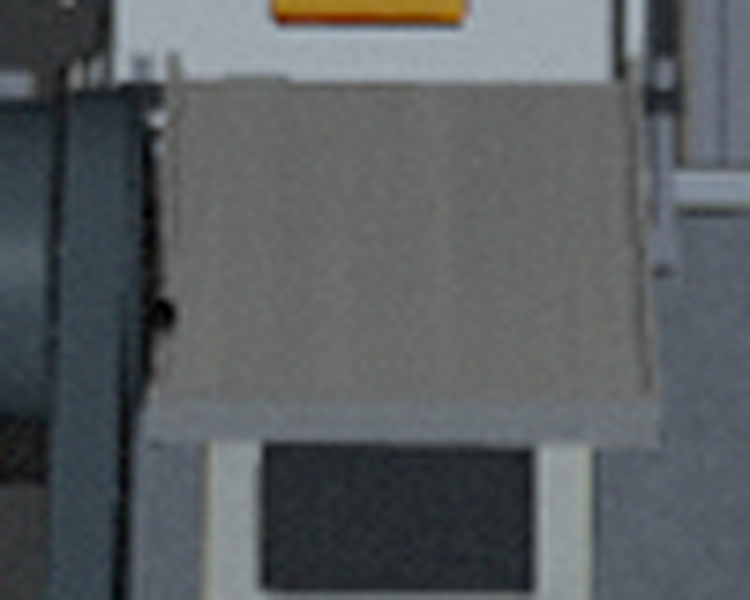

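The back edge and bar moved 3.3° further, so the pan is at about 47° by camera and 49° by the TCP estimate. Both cartons are in the tote. I'll hold briefly, then return it to level.

Emit:
carry_out([
  [0, 0.01, 0, 0, 0, 0],
  [0, 0.01, 0, 0, 0, 0],
  [0, 0.01, 0, 0, 0, 0],
  [0, 0.01, 0, 0, 0, 0],
  [0, 0.01, 0, 0, 0, 0],
  [0, 0.01, 0, 0, 0, 0],
])

```text
time_s: 27.78
position: [0.4883, 0.1114, 0.2732]
tcp_rot: [[0.002, 0.999, -0.033], [1.0, -0.002, 0.003], [0.003, -0.033, -0.999]]
force: [-6.2, 0.8, -1.5]
opening: 0.126
```

Run:
```python
from h import *
s=bot.read_state(); print(s["position"],ang(s["position"]),s["force"])
for d in range(45,-1,-5): print(d,move(barpos(d),down(0)))
```

```text
[0.4883 0.1114 0.2732] (np.float64(49.1479452849025), np.float64(0.1290698739415566)) [-6.155   0.8193 -1.4959]
45 [-0.002  -0.0246  0.0427 -0.021  -0.0019 -0.001 ]
40 [-0.0022 -0.064   0.0807 -0.021  -0.0019 -0.001 ]
35 [-0.0024 -0.1     0.122  -0.021  -0.0019 -0.001 ]
30 [-0.0025 -0.1323  0.1662 -0.021  -0.0019 -0.001 ]
25 [-0.0027 -0.1606  0.2131 -0.021  -0.0019 -0.001 ]
20 [-0.0029 -0.1847  0.2623 -0.021  -0.0019 -0.001 ]
15 [-0.0031 -0.2044  0.3134 -0.021  -0.0019 -0.001 ]
10 [-0.0033 -0.2196  0.366  -0.021  -0.0019 -0.001 ]
5 [-0.0034 -0.2301  0.4198 -0.021  -0.0019 -0.001 ]
0 [-0.0036 -0.236   0.4743 -0.021  -0.0019 -0.001 ]
```

Emit:
carry_out([
  [0, -0.025, 0.042, -0.02, 0, 0],
  [0, -0.045, 0.061, -0.02, 0, 0],
  [0, -0.064, 0.081, -0.02, 0, 0],
  [0, -0.082, 0.102, -0.02, 0, 0],
  [0, -0.1, 0.122, -0.02, 0, 0],
  [0, -0.117, 0.144, -0.02, 0, 0],
  [0, -0.132, 0.166, -0.02, 0, 0],
  [0, -0.147, 0.189, -0.02, 0, 0],
  [0, -0.161, 0.213, -0.02, 0, 0],
  [0, -0.173, 0.238, -0.02, 0, 0],
  [0, -0.185, 0.262, -0.02, 0, 0],
  [0, -0.195, 0.288, -0.02, 0, 0],
  [0, -0.204, 0.313, -0.02, 0, 0],
  [0, -0.212, 0.34, -0.02, 0, 0],
  [0, -0.22, 0.366, -0.02, 0, 0],
  [0, -0.225, 0.393, -0.02, 0, 0],
  [0, -0.23, 0.42, -0.02, 0, 0],
  [0, -0.236, 0.45, -0.02, 0, 0],
  [0, -0.236, 0.47, -0.02, 0, 0],
  [0, -0.236, 0.47, -0.02, 0, 0],
])

```text
time_s: 30.28
position: [0.4383, 0.1114, 0.1817]
tcp_rot: [[0.001, 1.0, -0.001], [1.0, -0.001, 0.002], [0.002, -0.001, -1.0]]
force: [-5.4, -0.0, -0.8]
opening: 0.128
```

Run:
```python
from h import *
s=bot.read_state(); print(s["position"],ang(s["position"]),s["force"]); ball("i")
a=cv2.imread("pics/scene_i.png");b=cv2.imread("pics/top_i.png")
cv2.imwrite("pics/ii.png",np.hstack([cv2.resize(a[140:300,230:430],(400,320)),cv2.resize(b[160:320,200:400],(400,320))]))
```

```text
[0.4383 0.1114 0.1817] (np.float64(0.7766725024117639), np.float64(0.12548898948530338)) [-5.3867 -0.0394 -0.7709]
```

View pics/ii.png

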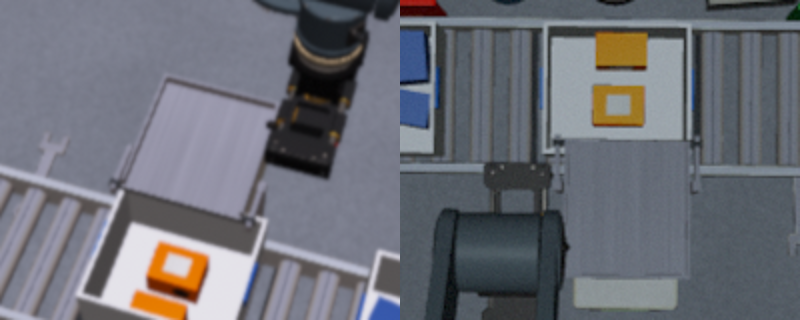

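Both cartons are in the tote and the pan is nearly level. I'll press the bar gently down onto the stop.

Emit:
carry_out([
  [0, 0, 0.01, 0, 0, 0],
  [0, 0, 0.02, 0, 0, 0],
  [0, 0, 0.025, 0, 0, 0],
  [0, 0, 0.025, 0, 0, 0],
])

```text
time_s: 30.88
position: [0.4381, 0.1114, 0.1796]
tcp_rot: [[0.0, 1.0, -0.0], [1.0, -0.0, 0.001], [0.001, -0.0, -1.0]]
force: [-10.3, 0.5, 19.1]
opening: 0.129
```

Emit:
carry_out([
  [0, 0, 0, 0, 0, 0],
  [0, 0, 0, 0, 0, 0],
  [0, 0, 0, 0, 0, 0],
  [0, 0, 0, 0, 0, 0],
  [0, 0, 0, 0, 0, 0],
  [0, 0, -0.1, 0, 0, 0],
  [0, 0, -0.3, 0, 0, 0],
  [0, 0, -0.5, 0, 0, 0],
  [0, 0, -0.8, 0, 0, 0],
  [0.3, 0, -0.85, 0, 0, 0],
  [0.6, 0, -0.85, 0, 0, 0],
  [0.6, 0, -0.85, 0, 0, 0],
], jaw=0.3)

```text
time_s: 32.38
position: [0.4377, 0.2344, 0.3498]
tcp_rot: [[-0.006, 1.0, 0.0], [1.0, 0.006, 0.003], [0.003, 0.0, -1.0]]
force: [-0.2, -0.6, 0.3]
opening: 0.649
```

Run:
```python
from h import *
s=bot.read_state(); print(s["position"],s["joint_positions"]); r=look("j")
o=[]
for n,roi in (("scene",(385,200,410,220)),("top",(240,275,258,292))):
    h=cv2.cvtColor(r[n],cv2.COLOR_BGR2HSV); m=cv2.inRange(h,(0,150,100),(6,255,255)); k=np.zeros_like(m); x0,y0,x1,y1=roi; k[y0:y1,x0:x1]=m[y0:y1,x0:x1]
    M=cv2.moments(k,True); o.append((M["m10"]/max(M["m00"],1),M["m01"]/max(M["m00"],1)))
print(o, tri(*o))
b=r["top"]; cv2.imwrite("pics/jj.png",cv2.resize(b[150:310,130:480],(787,360)))
print(move((.63,.15,.26),down(90))); print(move((.63,.15,.26),down(-90)))
```

```text
[0.4377 0.2344 0.3498] [15.1681 13.1715 91.6433  0.1462 75.1262 14.7932]
[(395.3333333333333, 210.125), (249.48387096774192, 283.03225806451616)] (array([0.4365, 0.1379, 0.1785]), np.float64(0.0011139137883332839))
[-0.4086  0.9612  0.4449 -0.0004 -0.0009 -0.9988]
[-0.4086  0.9612  0.4449 -0.0009  0.0004  1.0012]
```

View pics/jj.png

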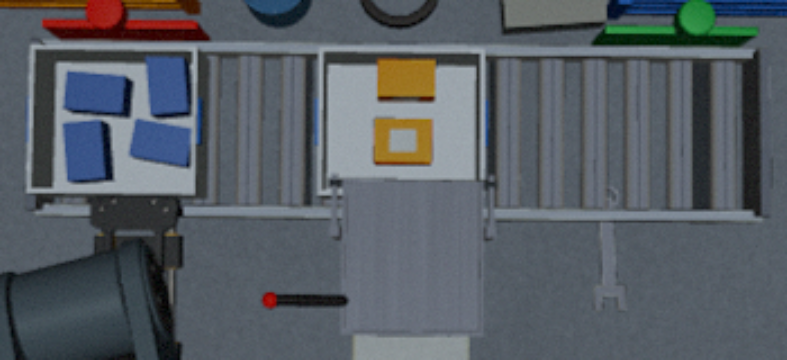

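The pan is level: the red ball is back on its first scene pixel. The tote holds both cartons and hasn't moved. Next I'll turn the hand and go down between the totes to push.

Emit:
carry_out([
  [0, 0.2, 0, 0, 0, 0.1],
  [-0.1, 0.4, 0, 0, 0, 0.2],
  [-0.2, 0.6, 0, 0, 0, 0.3],
  [-0.3, 0.8, 0, 0, 0, 0.4],
  [-0.4, 0.97, 0, 0, 0, 0.5],
  [-0.4, 0.97, 0, 0, 0, 0.6],
  [-0.4, 0.97, 0, 0, 0, 0.7],
  [-0.4, 0.97, 0, 0, 0, 0.8],
  [-0.4, 0.97, 0, 0, 0, 0.9],
  [-0.4, 0.97, 0, 0, 0, 1],
  [-0.4, 0.97, 0, 0, 0, 1],
  [-0.4, 0.97, 0.3, 0, 0, 1],
  [-0.4, 0.97, 0.3, 0, 0, 1],
], jaw=-1)

```text
time_s: 34.1
position: [0.6281, 0.1503, 0.284]
tcp_rot: [[1.0, 0.003, -0.014], [0.003, -1.0, -0.001], [-0.014, 0.001, -1.0]]
force: [-0.2, -0.6, -0.2]
opening: 0.009
```

Run:
```python
from h import *
s=bot.read_state(); print(s["position"],s["opening"],s["joint_positions"]); print(move((.631,.152,.123),down(-90)))
```

```text
[0.6281 0.1503 0.284 ] 0.008755361521603411 [ 3.5574 29.8636 75.4875  0.0157 75.4601 93.398 ]
[ 0.0257 -0.0087  0.8045  0.0004  0.009   0.0017]
```

Emit:
carry_out([
  [0.02, 0, 0.15, 0, 0.009, 0],
  [0.02, 0, 0.3, 0, 0.009, 0],
  [0.02, 0, 0.45, 0, 0.009, 0],
  [0.02, 0, 0.6, 0, 0.009, 0],
  [0.02, 0, 0.72, 0, 0.009, 0],
  [0.02, 0, 0.8, 0, 0.009, 0],
  [0.02, 0, 0.8, 0, 0.009, 0],
])

```text
time_s: 34.98
position: [0.63, 0.15, 0.1238]
tcp_rot: [[1.0, 0.003, -0.001], [0.003, -1.0, -0.001], [-0.001, 0.001, -1.0]]
force: [0.5, -0.7, -0.4]
opening: 0.006
```

Run:
```python
from h import *
s=bot.read_state(); print(s["position"],s["force"]); print(move((.631,.10,.125),down(-90)));print(move((.635,-.20,.125),down(-90)))
r=look("k"); b=r["top"]; cv2.imwrite("pics/kk.png",np.hstack([cv2.resize(b[150:310,130:480],(400,183)),cv2.resize(r["scene"][180:363,200:600],(400,183))]))
```

```text
[0.63   0.15   0.1238] [ 0.4833 -0.6602 -0.3681]
[ 0.0043  0.2498 -0.0059  0.0004  0.0006  0.0019]
[ 0.0198  1.7499 -0.0048  0.0004  0.0006  0.0019]
```

View pics/kk.png

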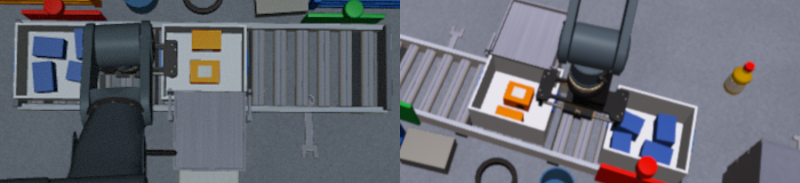

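Emit:
carry_out([
  [0, 0.07, 0, 0, 0, 0],
  [0, 0.14, 0, 0, 0, 0],
  [0, 0.18, 0, 0, 0, 0],
  [0, 0.21, 0, 0, 0, 0],
  [0, 0.25, 0, 0, 0, 0],
  [0, 0.29, 0, 0, 0, 0],
  [0, 0.33, 0, 0, 0, 0],
  [0, 0.37, 0, 0, 0, 0],
  [0, 0.41, 0, 0, 0, 0],
  [0, 0.45, 0, 0, 0, 0],
  [0, 0.49, 0, 0, 0, 0],
])

```text
time_s: 36.45
position: [0.6311, 0.0518, 0.1253]
tcp_rot: [[1.0, 0.003, 0.002], [0.003, -1.0, -0.0], [0.002, 0.0, -1.0]]
force: [-1.3, 3.0, 3.2]
opening: 0.005
```

Emit:
carry_out([
  [0, 0.05, 0, 0, 0, 0],
  [0, 0.1, 0, 0, 0, 0],
  [0, 0.15, 0, 0, 0, 0],
  [0, 0.2, 0, 0, 0, 0],
  [0, 0.25, 0, 0, 0, 0],
  [0.01, 0.3, 0, 0, 0, 0],
  [0.01, 0.35, 0, 0, 0, 0],
  [0.01, 0.4, 0, 0, 0, 0],
  [0.01, 0.45, 0, 0, 0, 0],
  [0.01, 0.5, 0, 0, 0, 0],
  [0.01, 0.55, 0, 0, 0, 0],
  [0.01, 0.6, 0, 0, 0, 0],
  [0.01, 0.65, 0, 0, 0, 0],
  [0.01, 0.7, 0, 0, 0, 0],
  [0.01, 0.75, 0, 0, 0, 0],
  [0.01, 0.8, 0, 0, 0, 0],
  [0.01, 0.85, 0, 0, 0, 0],
  [0.01, 0.9, 0, 0, 0, 0],
  [0.01, 0.95, 0, 0, 0, 0],
  [0.01, 0.95, 0, 0, 0, 0],
])

```text
time_s: 38.95
position: [0.6346, -0.1402, 0.1257]
tcp_rot: [[1.0, 0.002, 0.004], [0.002, -1.0, -0.003], [0.004, 0.003, -1.0]]
force: [1.1, 0.2, -0.7]
opening: 0.004
```

Run:
```python
from h import *
s=bot.read_state(); print(s["position"],s["force"],s["joint_positions"]); 
r=look("l"); b=r["top"]; cv2.imwrite("pics/ll.png",np.hstack([cv2.resize(b[150:310,200:480],(400,229)),cv2.resize(r["scene"][150:379,120:520],(400,229))]))
```

```text
[ 0.6346 -0.1402  0.1257] [ 1.0884  0.2062 -0.6823] [-22.2714  39.9156  83.948   -0.0476  55.8499  67.6299]
```

View pics/ll.png

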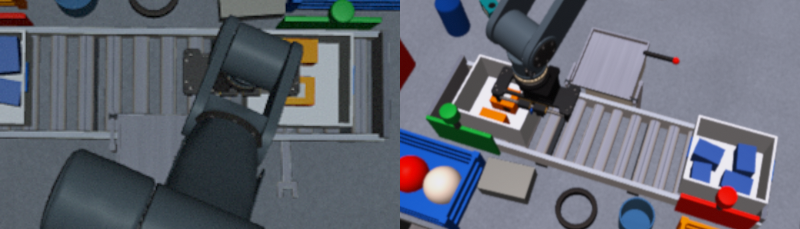

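The tote is about 5–6 cm short of the end stop, with the cartons inside. I'll push on slowly.

Emit:
carry_out([
  [0, 0.04, 0, 0, 0, 0],
  [0, 0.08, 0, 0, 0, 0],
  [0, 0.12, 0, 0, 0, 0],
  [0, 0.15, 0, 0, 0, 0],
  [0, 0.18, 0, 0, 0, 0],
  [0, 0.2, 0, 0, 0, 0],
  [0, 0.22, 0, 0, 0, 0],
  [0, 0.22, 0, 0, 0, 0],
])

```text
time_s: 40.05
position: [0.6349, -0.184, 0.1259]
tcp_rot: [[1.0, 0.003, 0.005], [0.003, -1.0, -0.003], [0.005, 0.003, -1.0]]
force: [-0.5, 0.9, -0.7]
opening: 0.005
```

Emit:
carry_out([
  [0, 0.02, 0, 0, 0, 0],
  [0, 0.04, 0, 0, 0, 0],
  [0, 0.05, 0, 0, 0, 0],
  [0, 0.05, 0, 0, 0, 0],
])

```text
time_s: 40.55
position: [0.6351, -0.1946, 0.126]
tcp_rot: [[1.0, 0.003, 0.005], [0.003, -1.0, -0.004], [0.005, 0.004, -1.0]]
force: [-0.1, 1.3, -0.2]
opening: 0.006
```

Emit:
carry_out([
  [0, 0.015, 0, 0, 0, 0],
  [0, 0.03, 0, 0, 0, 0],
  [0, 0.03, 0, 0, 0, 0],
])

```text
time_s: 40.92
position: [0.6352, -0.2012, 0.1261]
tcp_rot: [[1.0, 0.002, 0.005], [0.002, -1.0, -0.004], [0.005, 0.005, -1.0]]
force: [-0.1, 0.4, 0.7]
opening: 0.004
```

Emit:
carry_out([
  [0, 0.015, 0, 0, 0, 0],
  [0, 0.03, 0, 0, 0, 0],
  [0, 0.03, 0, 0, 0, 0],
])

```text
time_s: 41.3
position: [0.6348, -0.2063, 0.1261]
tcp_rot: [[1.0, 0.002, 0.005], [0.002, -1.0, -0.002], [0.005, 0.002, -1.0]]
force: [-2.5, 4.7, 1.4]
opening: 0.008
```

Emit:
carry_out([
  [0, 0.015, 0, 0, 0, 0],
  [0, 0.03, 0, 0, 0, 0],
  [0, 0.035, 0, 0, 0, 0],
  [0, 0.035, 0, 0, 0, 0],
])

```text
time_s: 41.8
position: [0.633, -0.2069, 0.1261]
tcp_rot: [[1.0, 0.002, -0.0], [0.002, -1.0, 0.008], [-0.0, -0.008, -1.0]]
force: [-2.1, 15.6, 5.7]
opening: 0.007
```

The push stalled at 15.6 N with no more travel, so the tote is on the end stop. I'll back off, lift and check.

Emit:
carry_out([
  [0, -0.1, 0, 0, 0, 0],
  [0, -0.2, 0, 0, 0, 0],
  [0, -0.2, -0.3, 0, 0, 0],
  [0, -0.2, -0.6, 0, 0, 0],
  [0, -0.2, -0.9, 0, 0, 0],
  [-0.2, -0.5, -1, 0, 0, 0],
  [-0.4, -0.8, -1, 0, 0, 0],
  [-0.6, -1, -1, 0, 0, 0],
  [-0.8, -1, -1, 0, 0, 0],
  [-0.8, -1, -1, 0, 0, 0],
])

```text
time_s: 43.05
position: [0.4687, -0.0069, 0.3277]
tcp_rot: [[1.0, 0.004, -0.003], [0.004, -1.0, 0.008], [-0.003, -0.008, -1.0]]
force: [0.1, -0.0, -0.3]
opening: 0.008
```

Emit:
carry_out([
  [0, -0.3, 0, 0, 0, 0],
  [0, -0.6, 0, 0, 0, 0],
  [0, -0.9, 0, 0, 0, 0],
  [0, -1, 0, 0, 0, 0],
  [0, -1, 0, 0, 0, 0],
  [0, -1, 0, 0, 0, 0],
])

```text
time_s: 43.8
position: [0.4687, 0.1923, 0.3293]
tcp_rot: [[1.0, 0.003, -0.002], [0.003, -1.0, 0.007], [-0.002, -0.007, -1.0]]
force: [-0.9, -0.1, -0.2]
opening: 0.007
```

Run:
```python
from h import *
s=bot.read_state(); print(s["position"],s["force"],s["time_s"]); 
r=look("m"); b=r["top"]; cv2.imwrite("pics/mm.png",np.vstack([cv2.resize(b[140:320,130:530],(800,360)),cv2.resize(r["scene"][120:360,80:613],(800,240)) if 0 else cv2.resize(r["scene"][150:390,100:500],(400,240)).repeat(1,0) if 0 else np.hstack([cv2.resize(r["scene"][150:390,100:500],(400,240)),cv2.resize(r["scene"],(400,240))])]))
```

```text
[0.4687 0.1923 0.3293] [-0.9196 -0.1367 -0.1923] 43.8
```

View pics/mm.png

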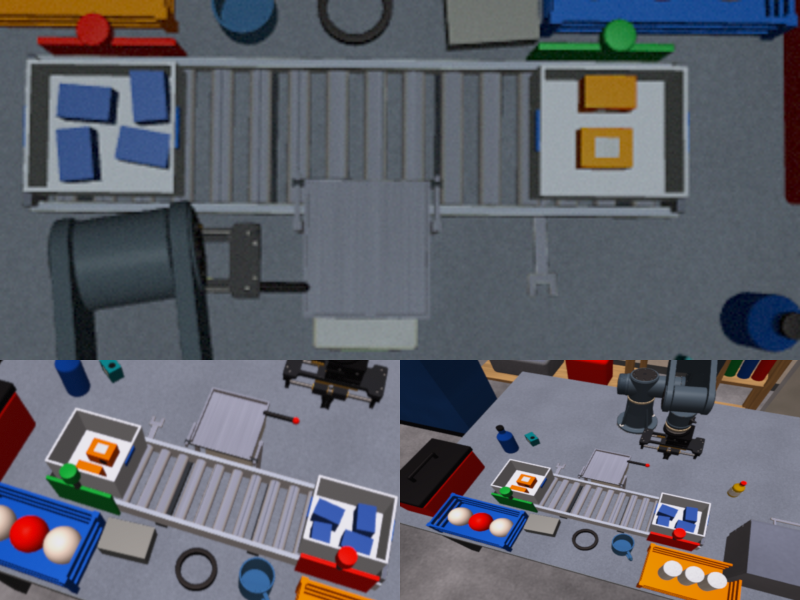

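Run:
```python
from h import *
f=lambda u,v: onz("top",(130+u/2,140+v/2),.155)
a=[f(25,60),f(25,192),f(178,192),f(178,63)]; b=[f(540,66),f(540,195),f(688,195),f(688,66)]
ca,cb=np.mean(a,0),np.mean(b,0); print(ca,cb,ca-cb,[x.round(3).tolist() for x in a+b])
```

```text
[0.6267 0.3093 0.155 ] [ 0.6285 -0.3119  0.155 ] [-0.0018  0.6212 -0.    ] [[0.707, 0.403, 0.155], [0.547, 0.399, 0.155], [0.548, 0.216, 0.155], [0.705, 0.218, 0.155], [0.706, -0.222, 0.155], [0.549, -0.222, 0.155], [0.551, -0.402, 0.155], [0.708, -0.403, 0.155]]
```

The tote centres are 621 mm apart against the 620 expected, so the tote is fully home. Both cartons are in it, and the pan is level and empty. Handing in.

```bash
python3 -c "
from rig import bot
print(bot.hand_in())"
```

```text
the job is handed in; nothing more can be done
None
```

I set both orange cartons on the pan, tipped them into the tote, returned the pan to level and rolled the tote home into the green bay. Only two of the four cartons were there. I handed the job in at about 44 s.

**Tipping:** My angle estimates disagreed at the steepest point: about 47° by camera and 49° by arm position, both under 55°. The cartons slid into the tote on the way up, before I had the pan past 45°. I then went a little further and held it there for about a second.

**Last checks:**
- **Tote:** the push stalled at 15.6 N against the end stop. The two tote centres measured 621 mm apart, against 620 mm expected.
- **Cartons:** both are inside the tote in both camera views.
- **Pan:** the bar was pressed onto its stop with about 19 N, and the red ball returned to its first pixel in the scene view. The two-view measurement put it 1 mm lower than at the start, within the calibration error.
- **Other things:** in the final pictures the other things on the table look where they were. I did not measure each one.

No grip loss or knocked carton was seen. Carton B touched the pan with 18.6 N when I set it down, but it stayed upright.

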